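# Line up the aquarium parts by height

## Robot

A 6-joint arm with a two-finger parallel gripper is mounted at the origin on the work surface. World frame = base frame: x ahead of the robot, y to its left, z up, the work surface at z = 0. Lengths are in m, angles in rad, forces in N, time in s.
With the tool pointing down it reaches from about 0.325 to 0.775 m from the base axis. Payload 5.5 kg.
Tool frame: the origin (TCP) lies between the finger pads; the fingertips stand 8 mm ahead of it and the grasp point (between the pads) lies 11 mm behind it (tcp_to_tips is the distance from the TCP to the fingertips, in m); z points along the fingers, y is the direction in which the jaws open and shut (so a half turn about z gives the same grasp; the last joint's range is limited). The gripper opens to 88 mm and grips with 3 to 60 N. Pads are 20 mm wide; open, the fingers measure 115 mm over their backs; the gripper's body (75 mm by 178 mm) begins 61 mm behind the grasp point.
Start: joints at [-1.403, 0.091, 1.231, -0, 1.82, -0.057], TCP at [0.134, -0.585, 0.231] pointing down, gripper open.
Joint ranges: [-2.87, 2.87], [-0.86, 2.18], [0.17, 2.46], [-1.51, 4.65], [0.06, 2.69], [-2.65, 2.65]. Speed limits (rad/s): [2.57, 2.57, 3.01, 3.14, 3.14, 3.14].

## Interface

Orientations are given as a unit quaternion [w, x, y, z].
In Python, from bench import * gives the robot as it stands. Calls block until the motion is done:
- move_to(position, orientation): joint-space move of the TCP to a pose.
- move_l(position, speed=0.15, orientation=None): straight line of the TCP; orientation=None keeps the orientation; speed is the mean speed in m/s.
- movej(angles): joint-space move.
- gripper_open() and close(): open the fingers fully, or close them until they stop; the grip force is fixed at half the most.
- hold(seconds).
- inverse_kinematics(position, orientation): joint angles nearest the present ones, or None.
- state(): the state.
- get_image(name): name is "scene" or "side" or "wrist"; returns a dict with "frame" (420x560x3 uint8, blue, green, red), "depth" (420x560 float32, m along the optical axis (not along the pixel's ray), 0 where there is no reading), "camera_matrix" (3x3 intrinsics, pixels), "k1" (the pictures are not rectified: a ray, as slopes to the right and down, at radius r is drawn at 1 + k1 r^2 times it, then the intrinsics apply), "view" (4x4, takes a point from world to camera coordinates). Camera axes: x right, y up, looking along -z (the intrinsics and any distortion apply to the point x, -y, -z); pixel columns grow to the right and rows downward; lengths in m; the calibration is good to about 2 mm. A picture is of the moment at which its call begins.
A pose or a line that the arm cannot do raises IKError and nothing moves.
- job_done(): hands the job in, once; it reports no verdict.
The state is a dict: "time": time; "joint_pos": joint angles; "dq": joint speeds; "joint_torque": joint torques, N m; "ee_pos": TCP position; "ee_rot": TCP orientation; "ft_force": force on the tool from outside, world axes, zero at the start; "moment": the same for the moment, N m; "finger_gap": finger opening in m.
Only numpy, scipy, OpenCV 4.12 (cv2) and the standard library are available. Lean on these libraries where they do the work, as an engineer would, in place of code of your own. Each camera call takes 0.05 s, during which the arm holds its last target.

## Task

Take the glass diffuser, blue cave, check valve and suction-cup bracket off the turntable and stand them on the four cork mats in order of height, the tallest on the mat next to the black air pump and the shortest on the mat next to the food tub. Stand each upright and in the middle of its own mat, and let go of them all.

Things in the scene. Friction and masses are not known exactly. Their poses are not given: they have to be found in the camera images.
- diffuser: Clear glass diffuser, the tallest, 92 mm high, round, 60 g: foot 38 mm across, thin stem with bulb, cylindrical head 34 mm across from 62 to 90 mm height (grip here), white ceramic disc on top. Origin: centre of its underside, z up. Starts upright near the rim of the pale green turntable (264 mm across, top 22 mm above the table, does not turn).
- cave: Blue ceramic arched cave, second tallest, 68 mm high, 50 mm wide (own y), 50 mm deep (own x), 170 g, mouth to own -x; side walls flat and upright to 43 mm (grip across y here), then a round arch. Origin: centre of its underside, z up. Starts upright near the rim of the pale green turntable (264 mm across, top 22 mm above the table, does not turn).
- valve: Black plastic check valve on its flat end, third tallest, 53 mm high, 30 g: ribbed cylinder 28 mm across up to 34 mm (grip here), then a hose barb 12 mm across or less. Origin: centre of its underside, z up. Starts upright near the rim of the pale green turntable (264 mm across, top 22 mm above the table, does not turn).
- bracket: Grey suction-cup bracket, the shortest, 35 mm high, 25 g: round cup 38 mm across narrowing to 18 mm at 10 mm; from there to the top a block with two prongs, 18 mm wide (own y), 16 mm deep (own x): grip across y here. Origin: centre of its underside, z up. Starts upright near the rim of the pale green turntable (264 mm across, top 22 mm above the table, does not turn).
- mat_a: One of four like round cork mats, 54 mm across, 3 mm thick, about 74 mm apart in a row on a grey strip (310 x 85 x 8 mm). Which place in the row it has differs from start to start. Origin: centre of its underside, 3 mm below its top; the top is 11 mm above the table. Fixed.
- mat_b: One of four like round cork mats, 54 mm across, 3 mm thick, about 74 mm apart in a row on a grey strip (310 x 85 x 8 mm). Which place in the row it has differs from start to start. Origin: centre of its underside, 3 mm below its top; the top is 11 mm above the table. Fixed.
- mat_c: One of four like round cork mats, 54 mm across, 3 mm thick, about 74 mm apart in a row on a grey strip (310 x 85 x 8 mm). Which place in the row it has differs from start to start. Origin: centre of its underside, 3 mm below its top; the top is 11 mm above the table. Fixed.
- mat_d: One of four like round cork mats, 54 mm across, 3 mm thick, about 74 mm apart in a row on a grey strip (310 x 85 x 8 mm). Which place in the row it has differs from start to start. Origin: centre of its underside, 3 mm below its top; the top is 11 mm above the table. Fixed.
- pump: Black air pump, a rounded box 56 mm (own x, along the row) x 84 mm (own y) x 58 mm high, grey top with slots, standing on the table at one end of the row of cork mats. Which end differs from start to start. Fixed. Origin: centre of its underside, z up.
- tub: Clear round food tub with a white lid, 56 mm across, 50 mm high, standing at the other end of the row from the pump. Fixed. Origin: centre of its underside, z up.
Things that resemble listed ones, but are neither listed nor needed, are in the scene too. What is shaped like the cave but orange is not meant.

How it is judged:
By the outcome, as a careful person would: the job done as asked, in the order asked, and still so for the second after the job is handed in, with the robot touching nothing.
It also fails if it takes over 109 s, if anything falls off the work surface, if the arm or the gripper's body presses on something with over 40 N, if the wrist force passes 120 N, or if a joint passes its speed limit or range.

## Working session

There is one attempt and no reset: what is moved stays moved. The work goes in short steps, each a Python script; the robot and the scene stay as the last script left them, time stands still between calls to the robot, and variables do not carry over. Pictures are saved under pics/ and viewed, and the job is handed in when it is done.

```bash
ls; mkdir -p pics; python3 - <<'E'
from bench import *
import cv2
for n in("scene","side","wrist"):
    i=get_image(n); cv2.imwrite(f"pics/a_{n}.png",i["frame"]); print(n,i["camera_matrix"].tolist(),i["k1"],i["view"].round(3).tolist(),(i["depth"]>0).mean())
s=state();print(s["time"],s["ee_pos"],s["ee_rot"],s["finger_gap"])
E
```

```text
pics
scene [[396.68434817696556, 0.0, 275.51780335354863], [0.0, 396.68434817696556, 210.44473362293624], [0.0, 0.0, 1.0]] 0.0006926332684306089 [[-0.189, 0.982, -0.012, 0.016], [-0.638, -0.114, 0.761, 0.332], [0.746, 0.152, 0.648, -1.533], [0.0, 0.0, 0.0, 1.0]] 0.9960841836734694
side [[422.62447813495675, 0.0, 283.3460541890751], [0.0, 422.62447813495675, 208.52874720054766], [0.0, 0.0, 1.0]] 0.004893991335889458 [[0.999, -0.035, -0.019, -0.538], [0.035, 0.536, 0.843, -0.093], [-0.02, -0.843, 0.537, -1.037], [0.0, 0.0, 0.0, 1.0]] 0.9959481292517007
wrist [[305.9741759032766, 0.0, 277.70421626925616], [0.0, 305.9741759032766, 209.16544622065655], [0.0, 0.0, 1.0]] -0.032472624660566926 [[0.224, -0.975, -0.001, -0.6], [0.942, 0.216, -0.258, 0.032], [0.252, 0.057, 0.966, -0.389], [0.0, 0.0, 0.0, 1.0]] 0.9947874149659864
0.15 [ 0.1337255  -0.5846947   0.22976868] [-7.39267465e-04  9.93687541e-01  1.12180757e-01 -4.79873654e-05] 0.08772728829987177
```

View pics/a_scene.png

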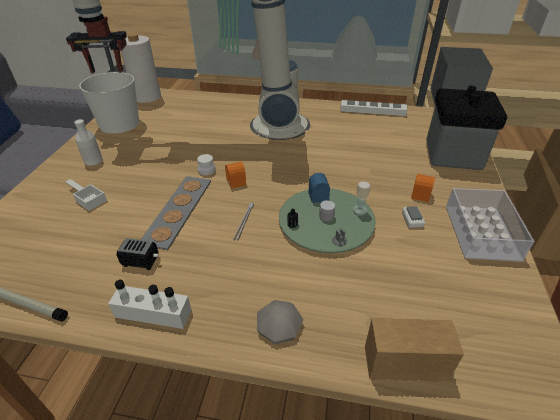

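View pics/a_side.png

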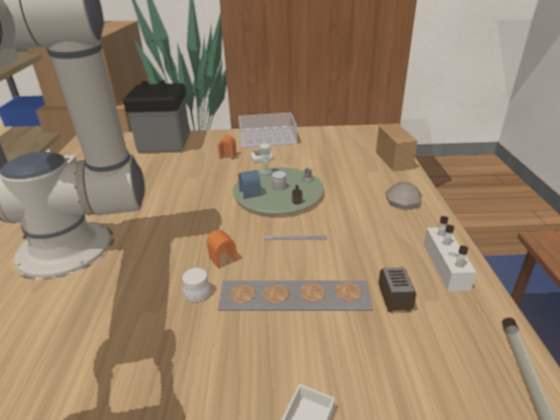

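View pics/a_wrist.png

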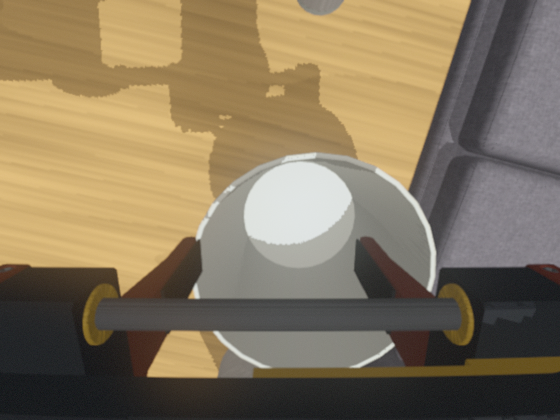

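Scene: the turntable is at (327,219) and the mat strip at (178,211), with the pump at (138,254) and the tub at (206,165). The wrist view shows the gripper above a white bucket, so I'll go straight up first. Next, close crops.

```bash
python3 - <<'E'
import cv2,numpy as np
a=cv2.imread("pics/a_scene.png")[160:265,260:400];b=cv2.imread("pics/a_side.png")[130:225,215:340]
c=cv2.imread("pics/a_side.png")[215:325,170:420]
cv2.imwrite("pics/b1.png",cv2.resize(a,None,fx=5.5,fy=5.5,interpolation=2));cv2.imwrite("pics/b2.png",cv2.resize(b,None,fx=6,fy=6,interpolation=2))
cv2.imwrite("pics/b3.png",cv2.resize(c,None,fx=3.2,fy=3.2,interpolation=2))
E
```

```text
(no output)
```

View pics/b1.png

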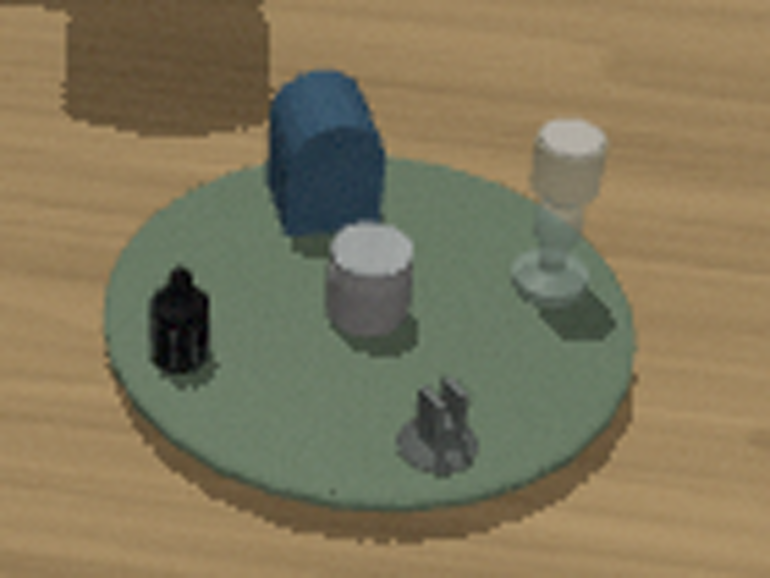

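View pics/b2.png

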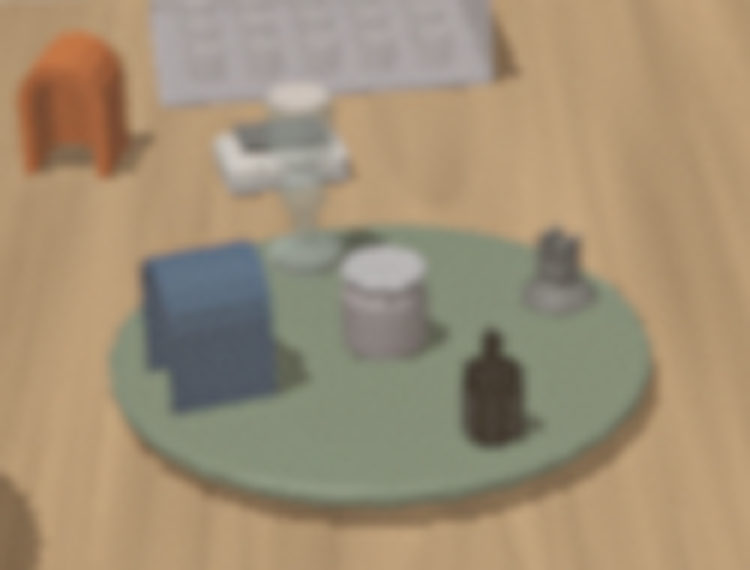

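View pics/b3.png

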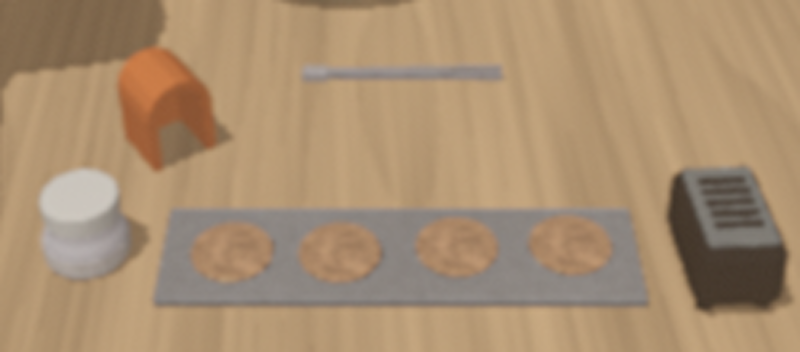

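Candidates by scene pixel:
- **Cave:** blue (319,188). Not orange (236,175) or (424,187).
- **Diffuser:** glass stem with a white disc (362,195). Not the white-lidded jar (328,211) or the small white device (413,217).
- **Valve:** black (292,218). Not the black-capped bottles (122..170,290).
- **Bracket:** grey, pronged (340,237). Not the grey cone (279,320).
- **Row ends:** pump (138,254), with the lidded tub (206,165) at the other end.

The crops confirm these choices. Next, localise them.

```bash
cat > h.py <<'E'
from bench import *
import cv2,numpy as np
from scipy.spatial.transform import Rotation as R
def ray(i,uv):
    K=np.array(i["camera_matrix"]);d=np.array([i["k1"],0,0,0,0.])
    p=np.asarray(uv,float).reshape(-1,1,2)
    n=cv2.undistortPoints(p,K,d).reshape(-1,2)
    V=np.array(i["view"]);Rm=V[:3,:3];o=-Rm.T@V[:3,3]
    return o,np.c_[n[:,0],-n[:,1],-np.ones(len(n))]@Rm   # depth-normalised dirs
def onplane(i,uv,z):
    o,d=ray(i,uv); return (o+d*((z-o[2])/d[:,2:]))[:,:2]
def proj(i,P):
    V=np.array(i["view"]);c=np.asarray(P,float).reshape(-1,3)@V[:3,:3].T+V[:3,3]
    x=c[:,0]/-c[:,2];y=-c[:,1]/-c[:,2];f=1+i["k1"]*(x*x+y*y);K=np.array(i["camera_matrix"])
    return np.c_[K[0,0]*x*f+K[0,2],K[1,1]*y*f+K[1,2]]
def cloud(i,mask):
    v,u=np.nonzero(mask&(i["depth"]>0));o,d=ray(i,np.c_[u,v]);return o+d*i["depth"][v,u][:,None]
def down(yaw): # jaws (tool y) along direction yaw+90 deg ; yaw of tool x
    r=R.from_euler('z',yaw)*R.from_quat([1,0,0,0]);q=r.as_quat();return [q[3],q[0],q[1],q[2]]
E
python3 - <<'E'
from h import *
for n in("scene","side"):
    i=get_image(n);f=i["frame"];hsv=cv2.cvtColor(f,cv2.COLOR_BGR2HSV)
    P=np.zeros(f.shape)
    v,u=np.mgrid[:420,:560];o,d=ray(i,np.c_[u.ravel(),v.ravel()]);P=(o+d*i["depth"].ravel()[:,None]).reshape(420,560,3)
    for nm,(a,b) in dict(scene=dict(mats=((189,186),(161,235)),objs=((319,188),(362,192),(292,220),(340,240),(328,211),(138,248),(206,160))),side=dict(mats=((242,294),(348,292)),objs=((250,184),(265,150),(297,196),(308,176),(279,175),(397,276),(196,277))))[n].items() if 0 else []:pass
    pts=dict(scene=[(319,188),(362,187),(292,220),(340,238),(328,205),(138,248),(206,160),(192,187),(183,201),(173,217),(162,235)],side=[(250,180),(265,147),(297,196),(308,176),(279,175),(397,276),(196,277),(242,294),(276,294),(313,292),(348,292)])[n]
    print(n);[print(p,P[p[1],p[0]].round(3)) for p in pts]
    # turntable cloud: green, height
    m=(hsv[...,0]>45)&(hsv[...,0]<85)&(hsv[...,1]>40)&(abs(P[...,2]-.022)<.006)
    q=P[m][:,:2];print("table",q.min(0),q.max(0))
E
```

```text
scene
(319, 188) [0.475 0.199 0.073]
(362, 187) [0.508 0.312 0.116]
(292, 220) [0.593 0.143 0.049]
(340, 238) [0.628 0.271 0.04 ]
(328, 205) [0.535 0.23  0.065]
(138, 248) [ 0.767 -0.205  0.057]
(206, 160) [ 0.36  -0.171  0.05 ]
(192, 187) [ 0.455 -0.189  0.011]
(183, 201) [ 0.526 -0.19   0.013]
(173, 217) [ 0.598 -0.192  0.012]
(162, 235) [ 0.672 -0.193  0.012]
table [-0.5819658 -0.3221154] [0.96242863 0.61017796]
side
(250, 180) [0.455 0.175 0.073]
(265, 147) [0.497 0.301 0.112]
(297, 196) [0.58  0.127 0.045]
(308, 176) [0.621 0.254 0.036]
(279, 175) [0.535 0.217 0.063]
(397, 276) [ 0.76  -0.21   0.052]
(196, 277) [ 0.355 -0.186  0.049]
(242, 294) [ 0.446 -0.199  0.008]
(276, 294) [ 0.516 -0.202  0.008]
(313, 292) [ 0.593 -0.199  0.007]
(348, 292) [ 0.665 -0.204  0.008]
table [-0.24388634  1.15388065] [0.27799528 1.79334543]
```

```bash
python3 - <<'E'
from h import *
i=get_image("wrist");V=np.array(i["view"]);print("cam",-V[:3,:3].T@V[:3,3])
p=list(state()["ee_pos"])
move_l([p[0],p[1],0.40],speed=0.3)
move_to([0.47,0.20,0.33],down(0.0))
i=get_image("wrist");cv2.imwrite("pics/c_wrist.png",i["frame"]);np.save("c.npy",i,allow_pickle=True)
V=np.array(i["view"]);print("cam",-V[:3,:3].T@V[:3,3])
s=state();print(s["time"],s["ee_pos"],s["ft_force"],s["joint_pos"])
E
```

```text
cam [ 0.20193579 -0.56954507  0.38394868]
cam [0.54024628 0.19910891 0.48386783]
4.075 [0.47031696 0.19946255 0.33001586] [ 0.39088206  0.34796184 -0.38004691] [ 3.34584231e-01 -1.03890904e-01  1.24683007e+00 -1.26508251e-04
  1.99861146e+00  1.90632995e+00]
```

View pics/c_wrist.png

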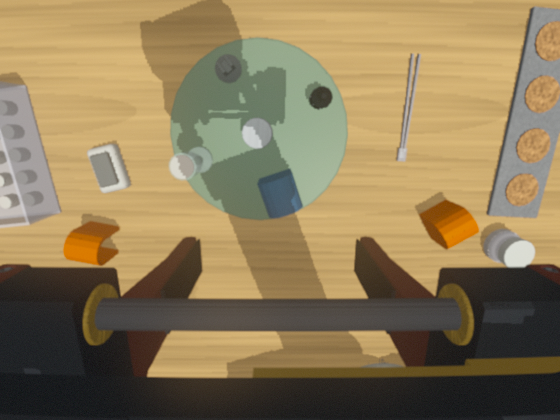

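Wrist view: bracket (228,68), valve (320,97), cave (280,194), diffuser foot (203,160) and head (183,167), mats at (553,41), (543,93), (534,145), (522,189), tub (515,250). Now measuring by masks.

```bash
cat > m.py <<'E'
from h import *
def big(m,seed=None):
    n,l,s,c=cv2.connectedComponentsWithStats(m.astype(np.uint8))
    k=1+np.argmax(s[1:,4]);return l==k
def box(m,x0,y0,x1,y1):
    z=np.zeros_like(m);z[y0:y1,x0:x1]=m[y0:y1,x0:x1];return z
def ell(i,m,z):
    c=max(cv2.findContours(m.astype(np.uint8),cv2.RETR_EXTERNAL,cv2.CHAIN_APPROX_NONE)[0],key=cv2.contourArea)
    q=onplane(i,c.reshape(-1,2),z).astype(np.float32)
    return cv2.fitEllipse(q*1000),cv2.minAreaRect(q*1000)
E
python3 - <<'E'
from m import *
w=np.load("c.npy",allow_pickle=True).item()
sc=get_image("scene");sd=get_image("side")
def hsv(i):return cv2.cvtColor(i["frame"],cv2.COLOR_BGR2HSV).astype(int)
# mats
for nm,i,bx in(("scene",sc,(150,178,206,243)),("side",sd,(222,283,368,306)),("wrist",w,(490,5,560,215))):
    h=hsv(i);m=box((h[...,1]>90),*bx).astype(np.uint8);m=cv2.morphologyEx(m,cv2.MORPH_OPEN,np.ones((3,3)))
    for c in cv2.findContours(m,0,1)[0]:
        if cv2.contourArea(c)<80:continue
        q=onplane(i,c.reshape(-1,2),.011).astype(np.float32)*1000
        e=cv2.fitEllipse(q);print(nm,"mat",np.round(e[0],1),np.round(e[1],1))
    h_=hsv(i)
# blue cave
for nm,i in(("scene",sc),("side",sd),("wrist",w)):
    h=hsv(i);m=big((h[...,0]>95)&(h[...,0]<120)&(h[...,1]>90)&box(np.ones(h.shape[:2],bool),*dict(scene=(300,165,340,210),side=(230,165,270,205),wrist=(250,160,310,225))[nm]))
    P=cloud(i,m);print(nm,"cave",m.sum(),P.min(0).round(3),P.max(0).round(3),np.median(P,0).round(3))
    print(ell(i,m,.085)[1])
    mb=big((h[...,2]<70)&box(np.ones(h.shape[:2],bool),*dict(scene=(284,205,300,230),side=(285,180,305,207),wrist=(305,82,336,112))[nm]))
    P=cloud(i,mb);print(nm,"valve",mb.sum(),P.min(0).round(3),P.max(0).round(3),np.median(P,0).round(3))
    T=P[P[:,2]>.06] ;print(len(T),T.mean(0) if len(T) else 0)
f=w["frame"];cv2.imwrite("pics/d.png",cv2.resize(f[30:230,160:360],None,fx=3,fy=3,interpolation=2))
E
```

```text
scene mat [ 665.6 -199. ] [49.4 50.7]
scene mat [ 592.7 -196.4] [48.8 51.2]
scene mat [ 618.  -122.7] [ 72.4 224. ]
scene mat [ 516.  -197.5] [48.9 49.6]
scene mat [ 446.9 -193.3] [48.2 49.4]
scene mat [ 491.8 -272.2] [ 90.7 219.5]
side mat [ 515.9 -202.9] [47.8 48.6]
side mat [ 446.7 -198.4] [47.6 48.2]
side mat [ 591.5 -202.2] [47.7 48.3]
side mat [ 664.4 -204.1] [47.6 47.8]
wrist mat [ 446.5 -193.5] [50.9 52. ]
wrist mat [ 435.  -246.3] [ 29.3 153.4]
wrist mat [ 516.2 -197.8] [51.  52.1]
wrist mat [ 592.4 -196.8] [51.1 52.5]
wrist mat [ 664.2 -192.8] [37.8 54.7]
wrist mat [ 664.4 -129.8] [ 49.3 359.3]
scene cave 512 [0.425 0.167 0.024] [0.485 0.228 0.094] [0.471 0.197 0.07 ]
((485.5693054199219, 199.70782470703125), (132.75083923339844, 54.53257369995117), 7.240540981292725)
scene valve 169 [0.546 0.122 0.021] [0.598 0.155 0.079] [0.59  0.143 0.051]
33 [0.58447974 0.14203135 0.06763687]Traceback (most recent call last):
  File "<stdin>", line 15, in <module>
  File "m.py", line 4, in big
    k=1+np.argmax(s[1:,4]);return l==k
        ~~~~~~~~~^^^^^^^^^
    return _wrapfunc(a, 'argmax', axis=axis, out=out, **kwds)
    return bound(*args, **kwds)
ValueError: attempt to get argmax of an empty sequence
```

```bash
python3 - <<'E'
from h import *
w=np.load("c.npy",allow_pickle=True).item()
f=w["frame"];cv2.imwrite("pics/d.png",cv2.resize(f[30:230,160:360],None,fx=3,fy=3,interpolation=2))
v,u=np.mgrid[:420,:560];o,d=ray(w,np.c_[u.ravel(),v.ravel()]);P=(o+d*w["depth"].ravel()[:,None]).reshape(420,560,3)
roi=np.zeros((420,560),bool);roi[35:222,165:350]=1
m=(roi&(P[...,2]>.030)&(P[...,2]<.13)).astype(np.uint8)
n,l,s,c=cv2.connectedComponentsWithStats(m)
for k in range(1,n):
    if s[k,4]>15:
        q=P[l==k];print(s[k],c[k].round(1),q.min(0).round(3),q.max(0).round(3))
# top-slices
for nm,(x0,y0,x1,y1),zl in(("diff",(165,145,215,185),.105),("cave",(250,165,310,222),.085),("valve",(300,80,340,115),.03),("brk",(210,50,245,85),.045)):
    q=P[y0:y1,x0:x1].reshape(-1,3);q=q[(q[:,2]>zl)&(q[:,2]<.13)]
    print(nm,len(q),q.mean(0).round(4),cv2.minAreaRect((q[:,:2]*1000).astype(np.float32)))
E
```

```text
[216  54  21  24 272] [226.7  66.5] [0.608 0.256 0.03 ] [0.633 0.279 0.059]
[309  85  24  25 417] [320.6  97. ] [0.565 0.126 0.031] [0.596 0.156 0.077]
[242 118  31  31 745] [256.8 132.8] [0.513 0.207 0.031] [0.553 0.247 0.066]
[169 148  42  33 915] [188.3 163.8] [0.477 0.298 0.03 ] [0.512 0.332 0.116]
[ 257  169   46   50 1525] [279.6 194.4] [0.418 0.165 0.03 ] [0.481 0.228 0.092]
diff 612 [0.4953 0.3142 0.1131] ((495.17401123046875, 315.2344665527344), (32.88326644897461, 32.69586944580078), 24.920944213867188)
cave 832 [0.4505 0.1964 0.0885] ((449.7404479980469, 196.06277465820312), (50.516258239746094, 32.694793701171875), 17.58001136779785)
valve 417 [0.5796 0.1422 0.0581] ((580.5091552734375, 140.82852172851562), (27.76089859008789, 27.837324142456055), 60.539669036865234)
brk 125 [0.6202 0.2672 0.0555] ((620.8916015625, 267.92938232421875), (17.455808639526367, 18.095521926879883), 37.97993087768555)
```

View pics/d.png

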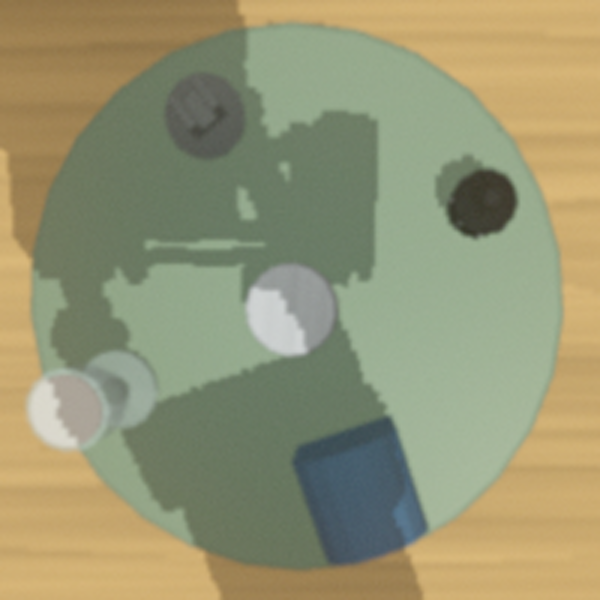

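```bash
python3 - <<'E'
from m import *
for k,(yaw,x) in enumerate(((0.,.48),(np.pi,.63))):
    move_to([x,-.19,.33],down(yaw));hold(.2)
    i=get_image("wrist");cv2.imwrite(f"pics/e{k}.png",i["frame"])
    h=cv2.cvtColor(i["frame"],cv2.COLOR_BGR2HSV)
    o,d=ray(i,np.mgrid[:560,:420].T.reshape(-1,2))
    g=(o+d*((.011-o[2])/d[:,2:])).reshape(420,560,3)
    P=(o+d*i["depth"].reshape(-1,1)).reshape(420,560,3)
    for x0 in(.447,.516,.592,.665):
        m=((np.hypot(g[...,0]-x0,g[...,1]+.197)<.035)&(h[...,1]>90)&(P[...,2]<.04)&(P[...,2]>-.02)).astype(np.uint8)
        m=big(cv2.morphologyEx(m,cv2.MORPH_OPEN,np.ones((3,3))))
        e=ell(i,m,.011)[0];print(k,x0,np.round(e[0],1),np.round(e[1],1),P[m>0][:,2].mean().round(4))
    for nm,x0,y0,zz in(("pump",.76,-.2,.05),("tub",.36,-.18,.045),("orange",.42,-.1,.03)):
        m=(np.hypot(P[...,0]-x0,P[...,1]-y0)<.075)&(P[...,2]>zz)&(P[...,2]<.1)
        if m.sum()>50:q=P[m];print(nm,q.min(0).round(3),q.max(0).round(3))
print(state()["time"])
E
```

```text
0 0.447 [ 446.4 -194.7] [50.6 50.8] 0.0109
0 0.516 [ 516.2 -198.7] [50.5 51. ] 0.0109
0 0.592 [ 591.8 -197.8] [51.  51.4] 0.0108
0 0.665 [ 665.3 -199.8] [51.  51.3] 0.0109
tub [ 0.326 -0.203  0.045] [ 0.374 -0.155  0.052]
orange [ 0.371 -0.102  0.03 ] [ 0.428 -0.035  0.07 ]
1 0.447 [ 446.4 -194.6] [51.  51.5] 0.0108
1 0.516 [ 516.2 -198.7] [50.9 50.9] 0.0107
1 0.592 [ 592.2 -197.5] [50.3 51.3] 0.0109
1 0.665 [ 665.4 -199.7] [50.3 51.4] 0.011
pump [ 0.733 -0.258  0.05 ] [ 0.785 -0.178  0.061]
orange [ 0.402 -0.09   0.03 ] [ 0.429 -0.033  0.069]
8.7
```

View pics/e0.png

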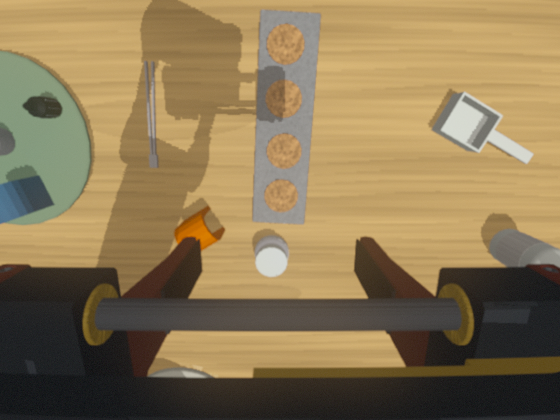

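View pics/e1.png

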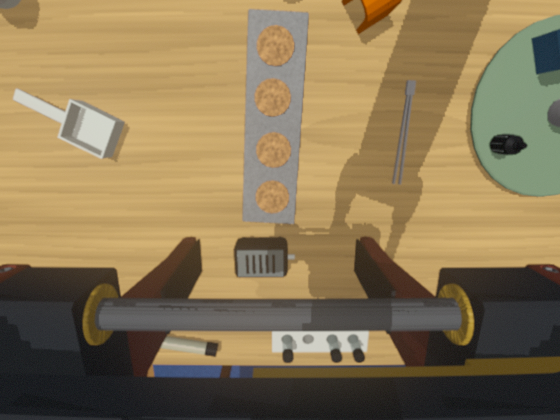

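The two opposite wrist views agree on all four mats to within 0.4 mm: tub at (272,258) in the first view, pump at (262,257) in the second. Next I'll pick the diffuser and place it on the pump-end mat.

```bash
cat > pp.py <<'E'
from m import *
def pick(xy,yaw,h,z0=.022,up=.10,lift=.26):
    q=down(yaw);zt=z0+h-.011
    move_to([*xy,zt+up],q); move_l([*xy,zt],speed=.12)
    close(); s=state();print("gap",s["finger_gap"],"ee",s["ee_pos"].round(4),s["time"])
    move_l([*xy,lift],speed=.2); s=state();print("lifted gap",s["finger_gap"],s["ft_force"],s["time"])
def place(xy,yaw,h,z0=.011,lift=.26,clear=.003):
    q=down(yaw);zt=z0+h-.011
    move_to([*xy,max(lift,zt+.1)],q); move_l([*xy,zt+.02],speed=.15); move_l([*xy,zt+.001],speed=.04)
    s=state();print("down",s["ee_pos"].round(4),s["ft_force"].round(2),s["finger_gap"])
    hold(.2);gripper_open();hold(.2)
    move_l([*xy,zt+.12],speed=.2);print(state()["time"])
def shot(n):
    for c in("scene","side","wrist"):
        i=get_image(c);cv2.imwrite(f"pics/{n}_{c}.png",i["frame"])
E
python3 - <<'E'
from pp import *
pick((.495,.315),0.,.078)
shot("f")
E
```

```text
gap 0.03296761402001886 ee [0.495  0.315  0.0889] 13.8917
lifted gap 0.03345806548813645 [ 0.75976272  0.07509459 -0.13207866] 14.9
```

View pics/f_side.png

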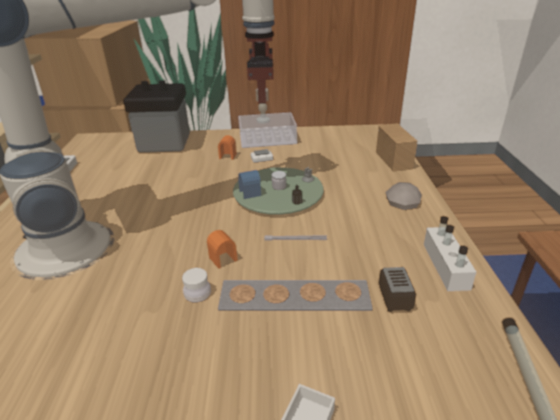

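View pics/f_scene.png

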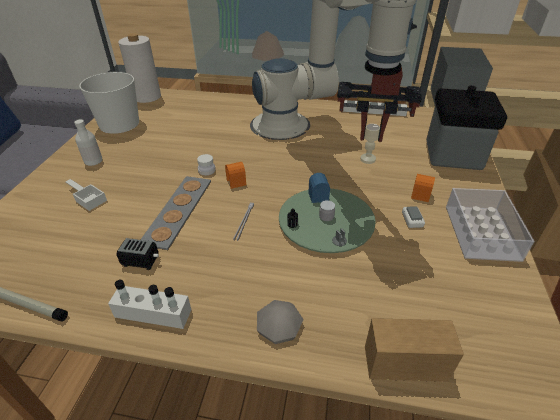

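The diffuser is held upright at scene (370,143), with its foot at (368,158). Now placing it, then picking the cave.

```bash
python3 - <<'E'
from pp import *
place((.6654,-.1997),0.,.078)
shot("g")
i=get_image("wrist")
pick((.4497,.1961),np.deg2rad(17.6),.030)
shot("h")
E
python3 - <<'E'
import cv2,numpy as np
a=cv2.imread("pics/g_scene.png")[130:290,90:250];b=cv2.imread("pics/g_side.png")[200:330,200:420]
cv2.imwrite("pics/g2.png",np.hstack([cv2.resize(a,(400,400)),cv2.resize(b,(400,236)) if 0 else cv2.copyMakeBorder(cv2.resize(b,(400,236)),0,164,0,0,0)]))
E
```

```text
down [ 0.6652 -0.1997  0.0786] [-0.27  0.2  -0.7 ] 0.03346556510697749
20.9667
gap 0.0499429556503536 ee [0.4497 0.1962 0.0411] 24.4917
lifted gap 0.05003823145381447 [ 0.1852058   0.17287818 -1.28979759] 25.7333
```

View pics/g2.png

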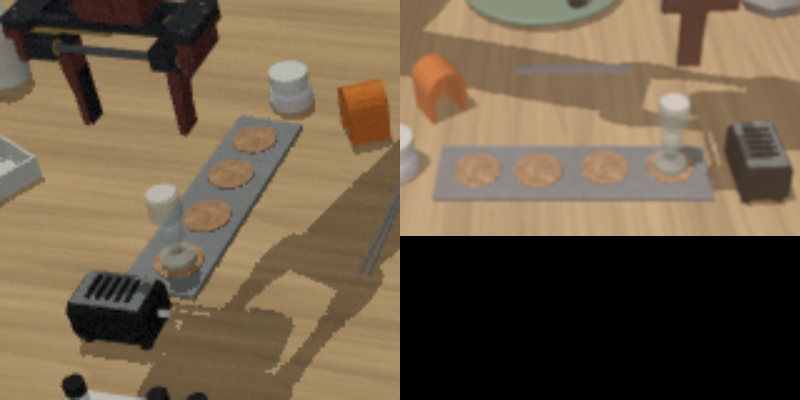

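View pics/h_scene.png

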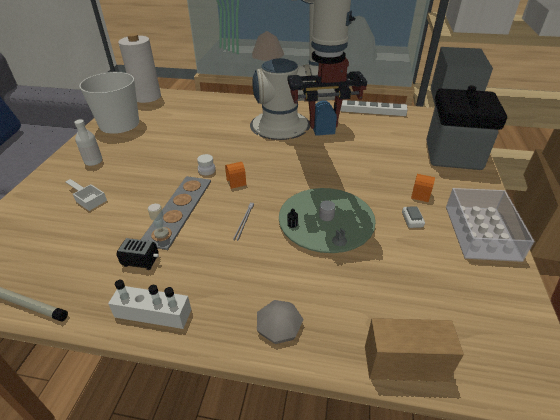

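View pics/g_wrist.png

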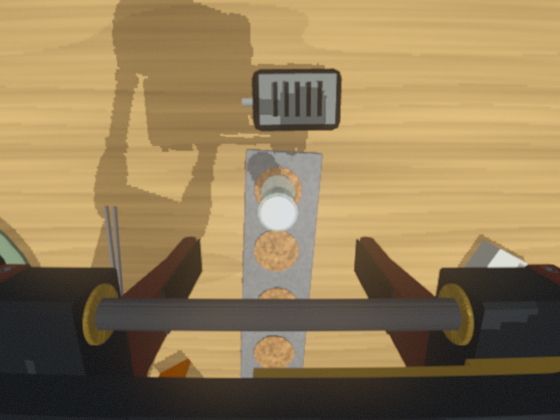

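The diffuser stands on the mat next to the pump, with its foot concentric with the mat at wrist (278,188). The cave is held at scene (325,118). Now placing the cave, then picking the valve.

```bash
python3 - <<'E'
from pp import *
place((.592,-.1976),0.,.030)
shot("k")
pick((.5805,.1408),0.,.024)
shot("l")
E
python3 - <<'E'
import cv2,numpy as np
a=cv2.imread("pics/k_scene.png")[130:290,90:250];b=cv2.imread("pics/l_scene.png")[60:220,220:380]
cv2.imwrite("pics/k2.png",np.hstack([cv2.resize(a,(400,400)),cv2.resize(b,(400,400))]))
E
```

```text
down [ 0.5918 -0.1975  0.0306] [-0.21  0.58 -1.64] 0.04979475533558085
31.4917
gap 0.02718003682895926 ee [0.5805 0.1408 0.0349] 34.8667
lifted gap 0.027492291388602843 [-0.53680707 -0.41979045 -0.1898134 ] 36.1417
```

View pics/k2.png

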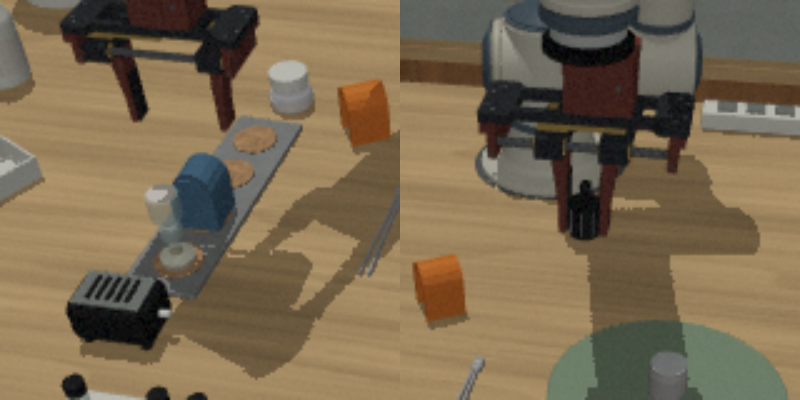

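View pics/k_wrist.png

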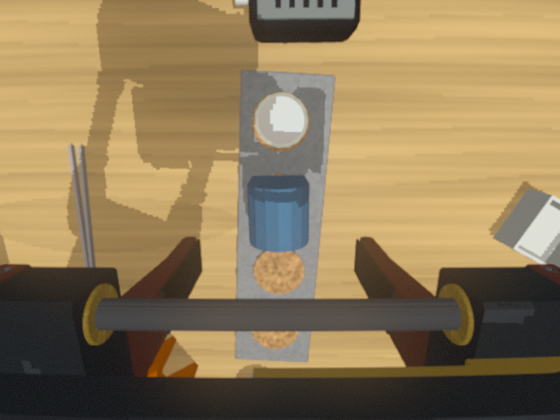

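The cave is upright on the second mat (wrist (278,212)), and the valve is held upright. Now placing the valve, then a close look at the bracket from its own yaw.

```bash
python3 - <<'E'
from pp import *
place((.5162,-.1987),0.,.024)
shot("n")
yaw=np.deg2rad(38)
c=np.array([.621,.268])-.105*np.array([np.cos(yaw),np.sin(yaw)])
move_to([*c,.16],down(yaw));hold(.2)
i=get_image("wrist");cv2.imwrite("pics/o.png",i["frame"])
v,u=np.mgrid[:420,:560];o,d=ray(i,np.c_[u.ravel(),v.ravel()]);P=(o+d*i["depth"].ravel()[:,None]).reshape(420,560,3)
r=np.hypot(P[...,0]-.621,P[...,1]-.268)<.03
for z in(.026,.045,.053):
    q=P[r&(P[...,2]>z)&(P[...,2]<.07)];print(z,len(q),cv2.minAreaRect((q[:,:2]*1000).astype(np.float32)))
print(proj(i,[.621,.268,.057]),state()["time"])
E
```

```text
down [ 0.5161 -0.1986  0.0246] [ 0.28  0.85 -0.19] 0.027309802287371555
41.9833
0.026 1091 ((620.8381958007812, 268.3529357910156), (32.4105339050293, 33.88570022583008), 24.649200439453125)
0.045 282 ((620.5547485351562, 268.5570068359375), (15.084047317504883, 17.753019332885742), 38.47605895996094)
0.053 270 ((620.4955444335938, 268.6501770019531), (15.08539867401123, 17.51853370666504), 38.38828659057617)
[[275.96408454  80.95321881]] 43.875
```

View pics/o.png

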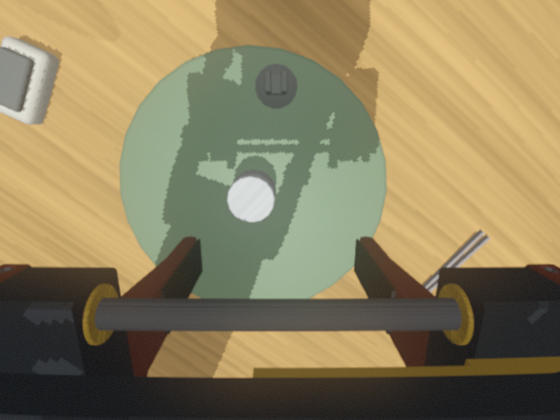

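View pics/n_scene.png

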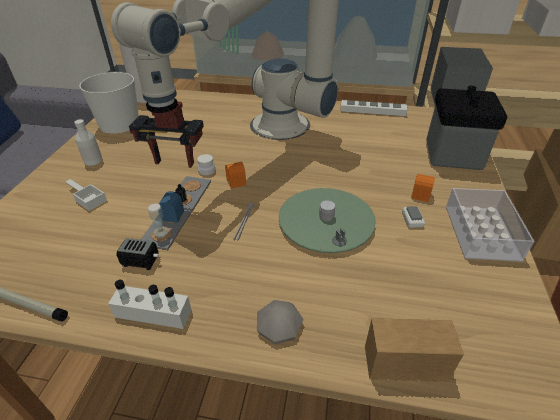

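Close view: the bracket is at (276,85), with its prongs parallel to the image columns. Its block measures 15 x 18 mm with the 18 mm side along the jaws, so the yaw is right. The valve stands at scene (181,193).

```bash
python3 - <<'E'
from pp import *
pick((.6206,.2685),np.deg2rad(38.4),.031)
shot("q")
place((.4464,-.1946),0.,.031)
move_to([.47,-.195,.33],down(0.));hold(.2)
shot("r")
i=get_image("wrist")
v,u=np.mgrid[:420,:560];o,d=ray(i,np.c_[u.ravel(),v.ravel()]);P=(o+d*i["depth"].ravel()[:,None]).reshape(420,560,3)
for nm,x,y,z in(("diff",.6654,-.1997,.095),("cave",.592,-.1976,.072),("valve",.5162,-.1987,.03),("brk",.4464,-.1946,.035)):
    q=P[(np.hypot(P[...,0]-x,P[...,1]-y)<.04)&(P[...,2]>z)]
    print(nm,len(q),"zmax",q[:,2].max().round(4),"want",x,y,cv2.minAreaRect((q[:,:2]*1000).astype(np.float32)))
s=state();print(s["time"],s["finger_gap"])
E
python3 - <<'E'
import cv2,numpy as np
a=cv2.imread("pics/r_scene.png")[130:290,90:250];b=cv2.imread("pics/r_side.png")[210:330,190:420]
b=cv2.resize(b,(400,209))
cv2.imwrite("pics/r2.png",np.hstack([cv2.resize(a,(400,400)),cv2.copyMakeBorder(b,0,191,0,0,0)]))
E
```

```text
gap 0.01784621222548283 ee [0.6206 0.2685 0.042 ] 46.4417
lifted gap 0.017923941539869873 [ 0.17518122 -0.52897594 -0.17511073] 47.6833
down [ 0.4462 -0.1945  0.0316] [-0.77 -0.23 -0.44] 0.017737693549189117
54.1
diff 767 zmax 0.1049 want 0.6654 -0.1997 ((662.745361328125, -199.61074829101562), (29.513347625732422, 32.86391067504883), 1.8116788864135742)
cave 1190 zmax 0.0812 want 0.592 -0.1976 ((591.8262939453125, -197.6005096435547), (49.9163703918457, 36.53532409667969), 0.7364735007286072)
valve 27386 zmax 0.4827 want 0.5162 -0.1987 ((500.38555908203125, -200.7895050048828), (57.23183059692383, 55.714935302734375), 52.04734802246094)
brk 70 zmax 0.0475 want 0.4464 -0.1946 ((447.0704345703125, -195.1390838623047), (16.200414657592773, 15.36338996887207), 89.97054290771484)
55.25 0.08772186320202344
```

View pics/r2.png

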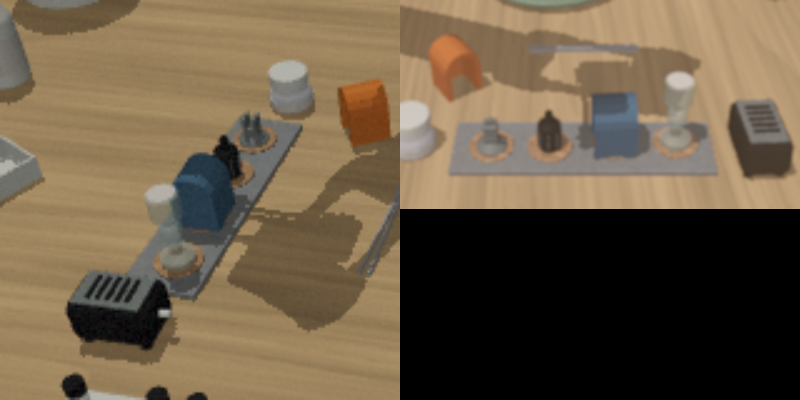

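View pics/r_wrist.png

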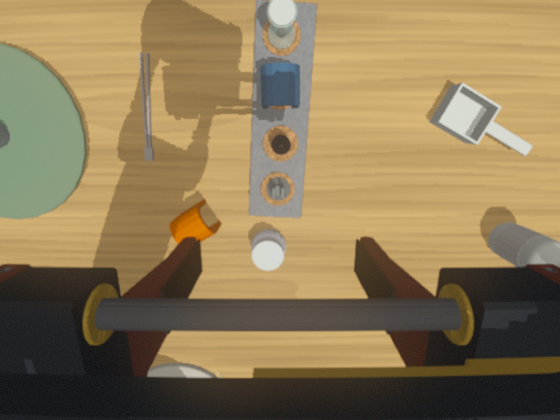

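```bash
python3 - <<'E'
from m import *
move_to([.56,-.197,.36],down(0.));hold(.2)
i=get_image("wrist")
v,u=np.mgrid[:420,:560];o,d=ray(i,np.c_[u.ravel(),v.ravel()]);P=(o+d*i["depth"].ravel()[:,None]).reshape(420,560,3)
for nm,x,y,z,zh in(("diff",.6654,-.1997,.098,.11),("valve",.5162,-.1987,.025,.07)):
    q=P[(np.hypot(P[...,0]-x,P[...,1]-y)<.025)&(P[...,2]>z)&(P[...,2]<zh)]
    print(nm,len(q),q[:,2].max().round(4),x,y,cv2.minAreaRect((q[:,:2]*1000).astype(np.float32)))
print(state()["time"],state()["dq"].round(3))
E
```

```text
diff 574 0.1053 0.6654 -0.1997 ((665.480224609375, -199.68606567382812), (32.69969940185547, 33.55866622924805), 43.215389251708984)
valve 277 0.0662 0.5162 -0.1987 ((515.8295288085938, -199.05157470703125), (27.29909896850586, 27.322555541992188), 56.69951629638672)
55.9667 [-0.001  0.003 -0.003  0.002 -0.003  0.002]
```

All four are upright and within 1 mm of their mat centres. Handing in.

```bash
python3 -c "
from bench import *
print(job_done())"
```

```text
the job is handed in; nothing more can be done
None
```

All four things now stand upright on the mats. From the pump to the tub the order is diffuser, blue cave, check valve, bracket. I let go of all of them and handed the job in at about 56 s with the arm raised clear.

- **Centring:** in the last wrist-camera checks each thing was within about 1 mm of its mat centre. Measured heights matched upright standing for the diffuser and the cave. The valve's depth reading was a few mm noisy, but its outline was a clean 27 mm circle. The bracket looked upright in all three views.
- **Checks that disagreed:** the side camera put the mats about 5 mm further off in y than the scene and wrist cameras. I used the wrist camera, because two views from opposite directions agreed within 0.4 mm.
- **Repeated check:** my first wrist check after placing cut the diffuser off at the picture edge (2.7 mm off) and picked up the gripper in the valve mask. I repeated both from a better position, and those gave the values above.

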